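Catch bottle caps from the dispenser chute and set them on the balance

ROBOT

A 6-joint arm with a two-finger parallel gripper is mounted at the origin on the work surface. World frame = base frame: x ahead of the robot, y to its left, z up, the work surface at z = 0. Lengths are in m, angles in degrees, forces in N, time in s.
With the tool pointing down it reaches from about 0.35 to 0.975 m from the base axis. Payload 17.4 kg.
Tool frame: the origin (TCP) lies on the centre line of the jaws, within the pads' length; the fingertips stand 22 mm ahead of it and the grasp point (between the pads) lies 3 mm ahead of it (robot.tip_reach is the distance from the TCP to the fingertips, in m); z points along the fingers, y is the line along which they close (so a half turn about z gives the same grasp; the last joint's range is limited). The gripper opens to 85 mm and grips with 20 to 120 N. Pads are 22 mm wide; open, the fingers measure 114 mm over their backs; the gripper's body (76 mm by 85 mm) begins 54 mm behind the grasp point. The pads swing forward as they close: fully open they stand 13 mm farther back than shut.
Start: joints at [-71.837, 6.646, 82.598, -0, 90.757, -2.166], TCP at [0.234, -0.633, 0.253] pointing down, gripper open.
Joint ranges: [-162.19, 162.19], [-47.58, 125.68], [4.15, 143.07], [-65.23, 245.23], [0.69, 171.88], [-170.13, 170.13]. Speed limits (degrees/s): [108.29, 108.29, 127.2, 180, 180, 180].

INTERFACE

Orientations are given as [roll, pitch, yaw] about the fixed x, y, z axes, in that order (R = Rz(yaw) Ry(pitch) Rx(roll)).
In Python, from plant import robot, vision gives the robot as it stands.
- The arm moves only by the tool play_rows, never from a script. Its argument "steps" is a list of rows, each a list of 3 entries, a list of its own where there are three numbers: the turn, a rotation vector about the tool's x, y, z in rad, then the shift along the tool's x, y, z in m, then the finger opening in m, from 0 to 0.0854. In form: [[[wx, wy, wz], [x, y, z], hand], ...]. A call has 1 to 20 rows; each row is the pose to reach, as a shift and turn from the pose commanded when the call began, along the tool's axes at that moment; what a row does not reach only later rows make up. A row lasts 1/8 s, in which the tool goes at most 62.5 mm and 10.7 degrees, less where a joint would pass 70% of its speed; a pose out of reach is approached as far as the arm can. A call with a gripper value outside its range is refused whole. The fingers move at their own pace and stop on an object; "newtons" is the grip in N (left out, the last holds). Time passes only in rows, so rows that repeat a pose let the fingers close. It gives the time, the measured TCP pose, the force, the opening and the grip force at its end, in the units of the state.
- robot.read_state(): the state, without advancing time (a new reading comes with each control period).
- vision.read_camera(name): name is "side" or "top"; returns a dict with "img" (384x512x3 uint8, red, green, blue), "camera_matrix" (3x3 intrinsics, pixels), "k1" (the pictures are not rectified: a ray, as slopes to the right and down, at radius r is drawn at 1 + k1 r^2 times it, then the intrinsics apply), "rvec" (rotation vector, rad) and "tvec" (3), from world to camera coordinates, as OpenCV has them. Camera axes: x right, y down, z forward; pixel columns grow to the right and rows downward; lengths in m; the calibration is good to about 2 mm. A picture is of the moment at which its call begins. There is no depth.
- robot.sign_off(): hands the job in; it is judged then, once.
The state is a dict: "time": time; "joint_pos": joint angles; "qvel": joint speeds; "tau": joint torques, N m; "tcp_pos": TCP position; "tool_rot": TCP orientation; "wrist_force": force on the tool from outside, world axes, zero at the start; "torque": the same for the moment, N m; "width": finger opening in m; "grip_force": force on a finger pad.
Only numpy, scipy, OpenCV 4.12 (cv2) and the standard library are available. Lean on these libraries where they do the work, as an engineer would, in place of code of your own. Each camera call takes 0.05 s, during which the arm holds its last target. There are 200 camera calls.

TASK

Take the steel dish by its handle, hold it up off the bench under the mouth of the cap chute and push the black paddle in with the dish, keeping it there until all four caps have slid into the dish. Then set the dish with its caps down gently, upright in the middle of the balance's round pan, and let go. Drop no cap on the bench and leave the glass beaker and white bowl where they stand.

Things in the scene. Friction and masses are not known exactly. Their poses are not given: they have to be found in the camera images.
- dish: round open steel dish, 55 mm high, outer radius 50 mm at the foot, 54 mm at the rim, wall 3.5 mm, floor 5 mm, about 0.2 kg; a straight flat black handle, 12 mm thick (y) and 24 mm tall (28 to 52 mm above the underside), sticks out level along its own -x to 167 mm from the dish's axis. Origin: centre of the underside; z up
- dish_grip (a point): point in the dish's handle, on its mid-line, 120 mm from the dish's axis (-x) and 40 mm above the dish's underside; pinch the handle across its 12 mm thickness here, from above
- dish_middle (a point): point on the dish's axis 25 mm above its underside, the middle of the inside
- dispenser: fixed dispenser, 335 mm tall: grey column 70 mm wide (front face at x = -55 mm) with an open steel chute, 40 mm wide, sloping 38 degrees down towards the dispenser's -x (facing the robot). A sprung gate 37 mm up from the lip holds back four caps; pushing the black paddle under the chute lifts it. Origin: centre of the underside; x points away from the chute's mouth
- chute_lip (a point): lower end of the chute's floor, mid-width, 110 mm along -x from the dispenser's origin and 185 mm above the bench; an open-topped steel spout in front of it (54 mm wide, reaching 48 mm along -x from the lip, from 45 mm above to 25 mm below it) turns the caps down: they fall from its open underside, 160 mm above the bench. Nothing is below down to the bench
- paddle_face (a point): centre of the front face (-x side) of the black push paddle, a vertical plate 50 mm wide and 45 mm tall (103 to 147 mm above the bench), unpressed 10 mm behind the chute lip (100 mm along -x from the dispenser's origin); it moves with the paddle
- paddle (a joint): travel of the paddle (m): 0 released, 0.024 fully pressed, along the dispenser's +x, springs back with 1.4 to 4.3 N. The gate rises 2.5 times the travel; the caps pass from about 0.009 on, freely at 0.013 and more
- balance: fixed white laboratory balance, 200 x 190 mm, case 46 mm high, with a round steel pan of 136 mm diameter over its centre. Origin: centre of the underside. It may stand on the left or on the right
- pan (a point): centre of the upper face of the balance's round pan, 63 mm above the bench
- cap1: white plastic bottle cap, a solid cylinder 25 mm in diameter and 20 mm long, 12 g; one of four standing in a slightly staggered row in the chute behind the gate. Origin: its centre; its axis is z
- cap2: white plastic bottle cap, a solid cylinder 25 mm in diameter and 20 mm long, 12 g; one of four standing in a slightly staggered row in the chute behind the gate. Origin: its centre; its axis is z
- cap3: white plastic bottle cap, a solid cylinder 25 mm in diameter and 20 mm long, 12 g; one of four standing in a slightly staggered row in the chute behind the gate. Origin: its centre; its axis is z
- cap4: white plastic bottle cap, a solid cylinder 25 mm in diameter and 20 mm long, 12 g; one of four standing in a slightly staggered row in the chute behind the gate. Origin: its centre; its axis is z
- stirrer: bystander: fixed grey magnetic stirrer, 190 x 160 mm, with a square white top plate 58 mm above the bench. Origin: centre of the underside
- beaker: bystander: glass beaker, 64 mm diameter, 75 mm tall. Origin: centre of the underside
- bowl: bystander: small white bowl without a handle, 90 mm diameter, 40 mm high. Origin: centre of the underside
There are look-alikes about, which are no part of the job. Leave any blue look-alike of the dish alone.

How it is judged:
By the outcome, as a careful person would: the job done as asked, in the order asked, and still so for the second after the job is handed in, with the robot touching nothing.
It also fails if it takes over 48 s, if anything falls off the work surface, if the arm or the gripper's body presses on something with over 40 N, if the wrist force passes 120 N, or if a joint passes its speed limit or range.

## Working session

There is one attempt and no reset: what is moved stays moved. The work goes in short steps, Python scripts to look and compute and a tool call to move; the robot and the scene stay as the last step left them, time stands still between calls to the robot, and variables do not carry over. Pictures are saved under pics/ and viewed, at most 13 in all, crops included, and the job is handed in when it is done.

Besides the shell and the picture viewer there is one more tool, called in YAML: its name, and indented under it one key for each argument. play_rows: Moves the arm, as the interface text tells. Its arguments: {"type":"object","properties":{"steps":{"type":"array","items":{"type":"array"}},"newtons":{"type":"number"}},"required":["steps"]}

```bash
mkdir -p pics; ls
python3 - <<'E'
from plant import robot, vision
import cv2
for n in("side","top"):
    c=vision.read_camera(n); cv2.imwrite(f"pics/{n}0.png",cv2.resize(c["img"][:,:,::-1],(768,576)))
    print(n,c["camera_matrix"].tolist(),c["k1"],c["rvec"],c["tvec"])
print(robot.read_state())
E
```

```text
pics
side [[471.11179067317175, 0.0, 261.2823215531985], [0.0, 471.11179067317175, 183.99828667058978], [0.0, 0.0, 1.0]] -0.1480141626215397 [ 0.84913727 -2.53584063  1.11812063] [0.42653357 0.32502438 1.23886513]
top [[355.89794376583967, 0.0, 256.10725449389656], [0.0, 355.89794376583967, 190.93465573212478], [0.0, 0.0, 1.0]] -0.02065832230727374 [ 2.17525012 -2.11658854  0.14442425] [-0.0011876   0.54355706  1.10721069]
{'time': 0.1, 'joint_pos': array([-7.18360554e+01,  6.67187213e+00,  8.26305352e+01,  1.13513982e-03,
        9.07547865e+01, -2.16596266e+00]), 'qvel': array([ 0.0174649 , -0.2131575 , -0.0445751 , -0.00883497, -0.06456124,
        0.14483005]), 'tau': array([ 1.30952427e-03, -7.33665419e+01, -6.33790612e+01, -8.93602282e-05,
        5.28912889e-03,  4.99171392e-06]), 'tcp_pos': array([ 0.23446582, -0.6328305 ,  0.25264513]), 'tool_rot': array([-1.7994289e+02, -3.2958382e-03,  2.0329920e+01]), 'wrist_force': array([-0.24470843, -0.32452747, -0.58176444]), 'torque': array([ 0.02407565, -0.00460377, -0.03570105]), 'grip_force': 0.0, 'width': 0.08565854061832068}
```

View pics/top0.png

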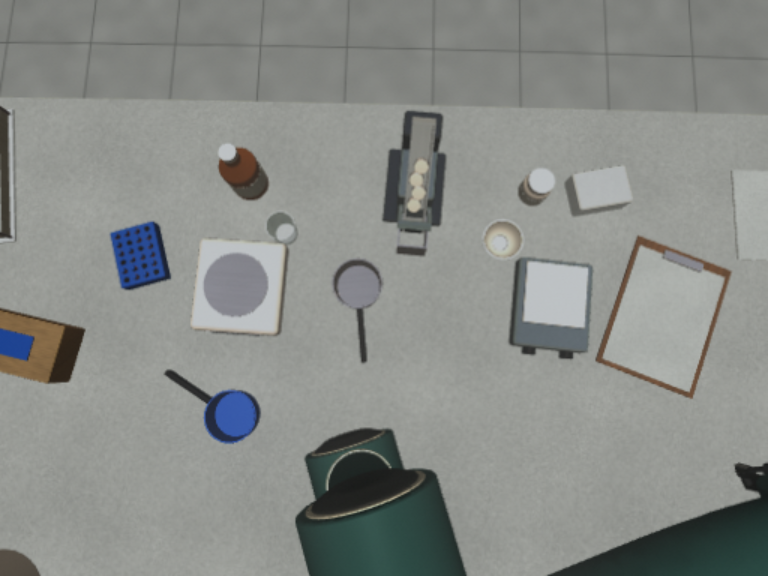

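View pics/side0.png

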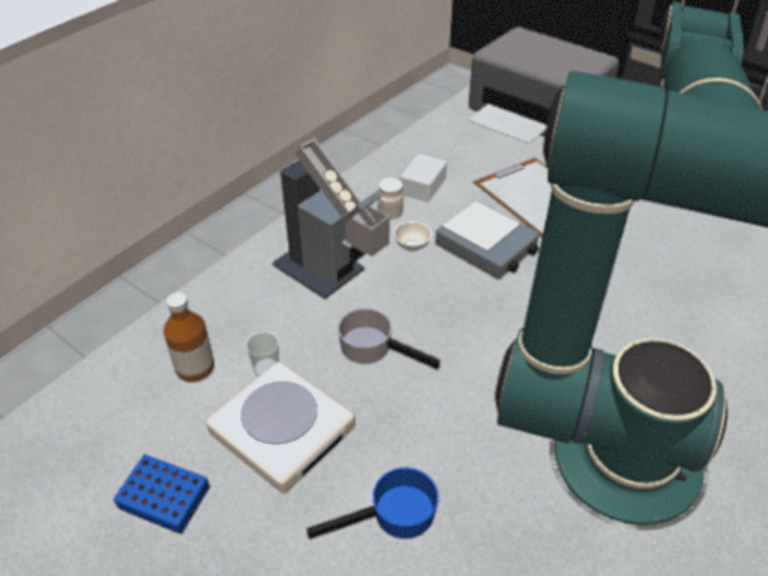

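Top view (1.5x scale): the candidates are the grey steel dish (358,285), handle towards (363,360); the blue look-alike (232,415); and the white bowl (502,240). By the description I choose the grey one at (358,285). The balance with the round pan is at (238,285), the square-topped stirrer at (555,305), and the dispenser at (415,180) with its spout near (411,240).

```bash
cat > h.py <<'E'
import numpy as np, cv2
def P(c):
    R=cv2.Rodrigues(np.array(c["rvec"],float))[0]; return R,np.array(c["tvec"],float).ravel(),np.array(c["camera_matrix"]),np.array([c["k1"],0,0,0.])
def ray(c,px):
    R,t,K,d=P(c); u=cv2.undistortPoints(np.array(px,float).reshape(-1,1,2),K,d).reshape(-1,2)
    return -R.T@t,np.c_[u,np.ones(len(u))]@R
def plane(c,px,z):
    o,d=ray(c,px); return o+d*((z-o[2])/d[:,2])[:,None]
def proj(c,X):
    R,t,K,d=P(c); return cv2.projectPoints(np.array(X,float).reshape(-1,1,3),cv2.Rodrigues(R)[0],t,K,d)[0].reshape(-1,2)
E
python3 - <<'E'
from plant import robot, vision
from h import *
c=vision.read_camera("top"); im=c["img"]; s=vision.read_camera("side")
np.save("top.npy",im); 
a=cv2.resize(im[70:175,245:305],None,fx=5,fy=5,interpolation=cv2.INTER_CUBIC)
b=cv2.resize(im[165:248,212:267],None,fx=6,fy=6,interpolation=cv2.INTER_CUBIC)
o=np.zeros((525,640,3),np.uint8); o[:525,:300]=a; o[:498,305:635]=b
cv2.imwrite("pics/crop1.png",o[:,:,::-1])
f=im.astype(int)
m=((f[...,2]-f[...,1]>=3)&(f.max(2)<170)&(f.max(2)-f.min(2)<30)).astype(np.uint8)
n,l,st,ce=cv2.connectedComponentsWithStats(cv2.morphologyEx(m,cv2.MORPH_OPEN,np.ones((3,3))))
for i in range(1,n):
    if st[i,4]>150: print("purple",st[i],ce[i])
d=(f.max(2)<45).astype(np.uint8); n,l,st,ce=cv2.connectedComponentsWithStats(d)
for i in range(1,n):
    if 40<st[i,4]<4000: print("dark",st[i],ce[i])
for p in [(238.5,190),(158,190)]: print(im[int(p[1]),int(p[0])])
E
```

```text
purple [257 113   8  33 177] [260.42937853 128.65536723]
purple [ 136  169   43   42 1424] [156.57794944 189.38061798]
purple [225 177  28  29 637] [238.62009419 190.93406593]
purple [344 212  48  21 632] [367.32911392 223.35601266]
dark [ 35 232  18  16  60] [ 42.75 239.3 ]
dark [111 248  30  18  82] [122.73170732 255.1097561 ]
dark [210 286  44  16 246] [231.33333333 292.75609756]
dark [ 208  302   71   41 1611] [240.5698324  321.97579143]
dark [ 367  309  145   75 1598] [458.40675845 349.39361702]
dark [198 314  92  35 188] [244.64893617 334.89361702]
[133 134 141]
[131 131 139]
```

View pics/crop1.png

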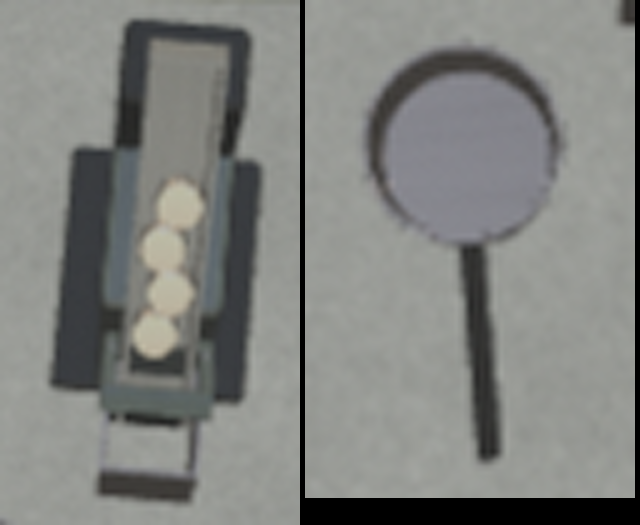

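The crop confirms the steel dish: round, grey, flat black handle from crop (473,245) to (488,460). The spout's top front edge runs (97,473)-(196,481), bottom front edge about (97,497)-(192,502). The four caps are in the chute.

Run:
```python
from plant import robot, vision
from h import *
c=vision.read_camera("top"); s=vision.read_camera("side")
L=lambda p:[245-.4+p[0]/5,70-.4+p[1]/5]
D=lambda p:[212-.4+(p[0]-305)/6,165-.4+p[1]/6]
pr=lambda n,v:print(n,np.round(v,4).tolist())
print("cam",ray(c,[[0,0]])[0])
sp=plane(c,[L((97,473)),L((196,481))],.23); pr("spout top",sp); pr("spout bot",plane(c,[L((97,497)),L((192,502))],.16))
pr("width",np.linalg.norm(sp[0]-sp[1]))
b=plane(c,[L(p) for p in[(75,148),(52,387),(262,160),(242,402)]],.012); pr("base",b); 
for i,j in((0,1),(2,3),(0,2),(1,3)): v=b[i]-b[j]; print(np.linalg.norm(v),np.degrees(np.arctan2(v[1],v[0])))
k=plane(c,[L(p) for p in[(127,20),(250,32)]],.335); v=k[0]-k[1]; pr("col",k); print(np.linalg.norm(v),np.degrees(np.arctan2(v[1],v[0])))
# dish
e=[D(p) for p in[(368,147),(560,147),(464,48),(464,245)]]; r=plane(c,e,.055); pr("rim",r); pr("rim c",r.mean(0))
h=plane(c,[D((473,255)),D((488,460))],.052); pr("handle",h); v=h[0]-h[1]; print("yaw",np.degrees(np.arctan2(v[1],v[0])))
pan=plane(c,[[156.6,189.4],[136,189.5],[179,189.5],[156.6,169],[156.6,211]],.063); pr("pan",pan)
bk=plane(c,[[188,154]],.0); pr("beaker approx",bk); pr("bowl",plane(c,[[335,160]],.04))
# side projections for check
im=s["img"].copy()
ax=r.mean(0); pts=[ [*ax[:2],.055],h[1],[*pan[0][:2],.063],sp[0],sp[1]]
for q in proj(s,pts): cv2.drawMarker(im,tuple(int(round(x)) for x in q),(255,0,0),0,5,1)
cv2.imwrite("pics/side1.png",cv2.resize(im[80:340,100:340],None,fx=2.3,fy=2.3)[:,:,::-1])
```

```text
cam [0.38354358 0.00493577 1.17228033]
spout top [[0.5899, -0.0071, 0.23], [0.5869, -0.0607, 0.23]]
spout bot [[0.591, -0.0084, 0.16], [0.5895, -0.0634, 0.16]]
width 0.0536
base [[0.8643, 0.0107, 0.012], [0.6956, 0.0217, 0.012], [0.8591, -0.1173, 0.012], [0.6887, -0.1058, 0.012]]
0.1689715036680503 -3.736899875851003
0.17071269638989514 -3.884902257558124
0.12809479005829288 87.67292510138631
0.12762284143450908 86.89656272291388
col [[0.7983, -0.0151, 0.335], [0.7936, -0.0766, 0.335]]
0.0616613240157099 85.60520080068397
rim [[0.544, 0.1216, 0.055], [0.5467, 0.0201, 0.055], [0.5986, 0.0727, 0.055], [0.4933, 0.069, 0.055]]
rim c [0.5456, 0.0708, 0.055]
handle [[0.4885, 0.0643, 0.052], [0.3818, 0.0529, 0.052]]
yaw 6.111304810200569
pan [[0.5363, 0.3278, 0.063], [0.5342, 0.3931, 0.063], [0.5379, 0.2568, 0.063], [0.6018, 0.3322, 0.063], [0.468, 0.3232, 0.063]]
beaker approx [[0.6686, 0.2477, 0.0]]
bowl [[0.6517, -0.2402, 0.04]]
```

View pics/side1.png

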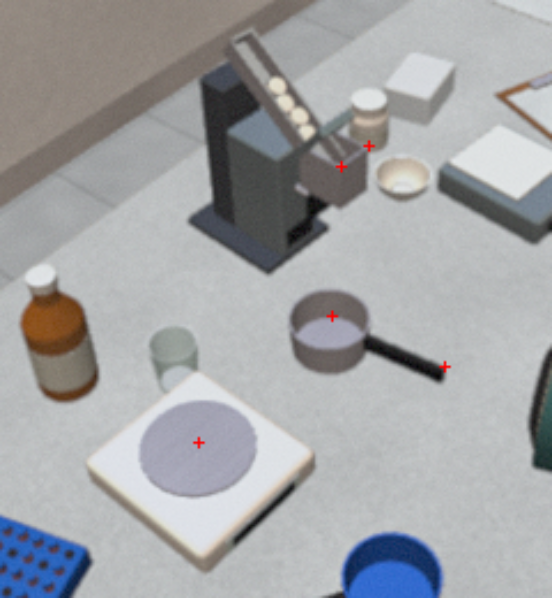

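Side check: the projected marks land on the dish centre, handle end, pan centre and the spout's front corners, so the two views agree. The sizes match too: spout 53.6 mm wide, handle tip 165 mm from the axis, pan about 135 mm across.

```bash
cat > go.py <<'E'
import sys
from plant import robot
import numpy as np
from scipy.spatial.transform import Rotation as Ro
x,y,z,yaw=map(float,sys.argv[1:5])
s=robot.read_state(); R=Ro.from_euler("xyz",s["tool_rot"],degrees=True); T=Ro.from_euler("xyz",[180,0,yaw],degrees=True)
print(round(s["time"],2),s["tcp_pos"].round(4),s["tool_rot"].round(2),"F",s["wrist_force"].round(2),"w",round(s["width"],4))
print("turn",(R.inv()*T).as_rotvec().round(4).tolist(),"shift",R.inv().apply(np.array([x,y,z])-s["tcp_pos"]).round(4).tolist())
E
python3 go.py 0.4263 0.0578 0.17 6.2
```

```text
0.3 [ 0.2345 -0.6329  0.2531] [-179.98    0.     20.33] F [-0.19 -0.26  0.08] w 0.0855
turn [-0.0004, 0.0001, 0.2466] shift [0.4198, -0.581, 0.0833]
```

play_rows:
  steps:
    - [[0, 0, 0.12], [0.06, -0.083, 0], 0.085]
    - [[0, 0, 0.2466], [0.12, -0.166, 0], 0.085]
    - [[0, 0, 0.2466], [0.42, -0.581, 0], 0.06]
    - [[0, 0, 0.2466], [0.42, -0.581, 0], 0.06]
    - [[0, 0, 0.2466], [0.42, -0.581, 0], 0.06]
    - [[0, 0, 0.2466], [0.42, -0.581, 0], 0.06]
    - [[0, 0, 0.2466], [0.42, -0.581, 0], 0.06]
    - [[0, 0, 0.2466], [0.42, -0.581, 0], 0.06]
    - [[0, 0, 0.2466], [0.42, -0.581, 0], 0.06]
    - [[0, 0, 0.2466], [0.42, -0.581, 0], 0.06]
    - [[0, 0, 0.2466], [0.42, -0.581, 0], 0.06]
    - [[0, 0, 0.2466], [0.42, -0.581, 0], 0.06]
    - [[0, 0, 0.2466], [0.42, -0.581, 0], 0.06]
    - [[0, 0, 0.2466], [0.42, -0.581, 0], 0.06]
    - [[0, 0, 0.2466], [0.42, -0.581, 0.03], 0.06]
    - [[0, 0, 0.2466], [0.42, -0.581, 0.083], 0.06]
    - [[0, 0, 0.2466], [0.42, -0.581, 0.083], 0.06]

```text
time: 2.42
tcp_pos: [0.425, 0.0566, 0.1676]
tool_rot: [-180.0, 0.3, 6.1]
wrist_force: [0.4, -0.4, 1.0]
width: 0.0601
grip_force: 0.0
```

```bash
python3 go.py 0.4263 0.0578 0.044 6.2
python3 - <<'E'
from plant import robot, vision
import cv2,numpy as np
o=[cv2.resize(vision.read_camera("top")["img"][150:290,190:310],None,fx=3,fy=3),cv2.resize(vision.read_camera("side")["img"][140:280,180:310],None,fx=3,fy=3)]
cv2.imwrite("pics/pre.png",np.hstack(o)[:,:,::-1])
E
```

```text
2.42 [0.425  0.0566 0.1676] [-180.     0.3    6.1] F [ 0.4  -0.39  1.01] w 0.0601
turn [-0.0001, 0.0052, -0.0017] shift [0.0021, -0.001, 0.1235]
```

View pics/pre.png

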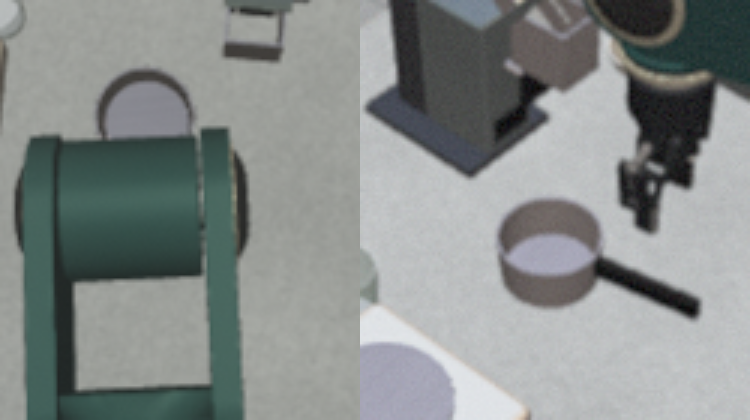

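The arm covers the handle from above. The side view shows the open fingers over the middle of the handle and clear of the dish. Descend straight down.

play_rows:
  steps:
    - [[0, 0, 0], [0, 0, 0.04], 0.06]
    - [[0, 0, 0], [0, 0, 0.08], 0.06]
    - [[0, 0, 0], [0, 0, 0.11], 0.06]
    - [[0, 0, 0], [0, 0, 0.126], 0.06]
    - [[0, 0, 0], [0, 0, 0.126], 0.06]
    - [[0, 0, 0], [0, 0, 0.126], 0.06]
  newtons: 30

```text
time: 3.28
tcp_pos: [0.4274, 0.0577, 0.0461]
tool_rot: [180.0, -0.1, 6.2]
wrist_force: [-0.1, -0.3, 0.0]
width: 0.0602
grip_force: 0.0
```

play_rows:
  steps:
    - [[0, 0, 0], [0, 0, 0], 0.03]
    - [[0, 0, 0], [0, 0, 0], 0.02]
    - [[0, 0, 0], [0, 0, 0], 0.005]
    - [[0, 0, 0], [0, 0, 0], 0.0]
    - [[0, 0, 0], [0, 0, 0], 0.0]
    - [[0, 0, 0], [0, 0, 0], 0.0]
    - [[0, 0, 0], [0, 0, 0], 0.0]
  newtons: 100

```text
time: 4.15
tcp_pos: [0.4267, 0.0577, 0.0446]
tool_rot: [180.0, -0.0, 6.2]
wrist_force: [-1.8, -0.3, 4.8]
width: 0.0107
grip_force: 97.5
```

```bash
python3 go.py 0.4017 -0.0217 0.1276 -3.7
```

```text
4.15 [0.4267 0.0577 0.0446] [ 1.7999e+02 -3.0000e-02  6.2000e+00] F [-1.8  -0.26  4.79] w 0.0107
turn [0.0001, -0.0005, 0.1728] shift [-0.0334, 0.0763, -0.083]
```

play_rows:
  steps:
    - [[0, 0, 0], [0, 0, -0.01], 0]
    - [[0, 0, 0], [0, 0, -0.025], 0]
    - [[0, 0, 0], [0, 0, -0.045], 0]
    - [[0, 0, 0], [-0.01, 0, -0.065], 0]
    - [[0, 0, 0.03], [-0.02, 0.015, -0.083], 0]
    - [[0, 0, 0.07], [-0.033, 0.03, -0.083], 0]
    - [[0, 0, 0.12], [-0.033, 0.05, -0.083], 0]
    - [[0, 0, 0.173], [-0.033, 0.068, -0.083], 0]
    - [[0, 0, 0.173], [-0.033, 0.076, -0.083], 0]
    - [[0, 0, 0.173], [-0.033, 0.076, -0.083], 0]
    - [[0, 0, 0.173], [-0.033, 0.076, -0.083], 0]

```text
time: 5.52
tcp_pos: [0.4018, -0.0209, 0.1274]
tool_rot: [-180.0, 0.0, -3.7]
wrist_force: [0.3, 0.0, -2.3]
width: 0.0105
grip_force: 97.3
```

```bash
python3 go.py 0.4905 -0.0275 0.1276 -3.7
python3 - <<'E'
from plant import robot, vision
from h import *
t=vision.read_camera("top"); s=vision.read_camera("side")
T=t["img"].copy(); S=s["img"].copy()
th=np.linspace(0,2*np.pi,40)
X=np.c_[.5215+.054*np.cos(th),-.0295+.054*np.sin(th),0*th+.138]
for im,c in((T,t),(S,s)):
    for q in proj(c,X): im[int(round(q[1])),int(round(q[0]))]=(255,0,0)
o=[cv2.resize(T[100:240,220:330],None,fx=3.4,fy=3.4),cv2.resize(S[90:230,190:310],None,fx=3.4,fy=3.4)]
cv2.imwrite("pics/lift.png",np.hstack(o)[:,:,::-1])
E
```

```text
5.53 [ 0.4018 -0.0209  0.1274] [-1.7999e+02  1.0000e-02 -3.6600e+00] F [ 0.34  0.   -2.3 ] w 0.0105
turn [-0.0002, 0.0001, 0.0007] shift [0.0889, 0.0009, -0.0002]
```

View pics/lift.png

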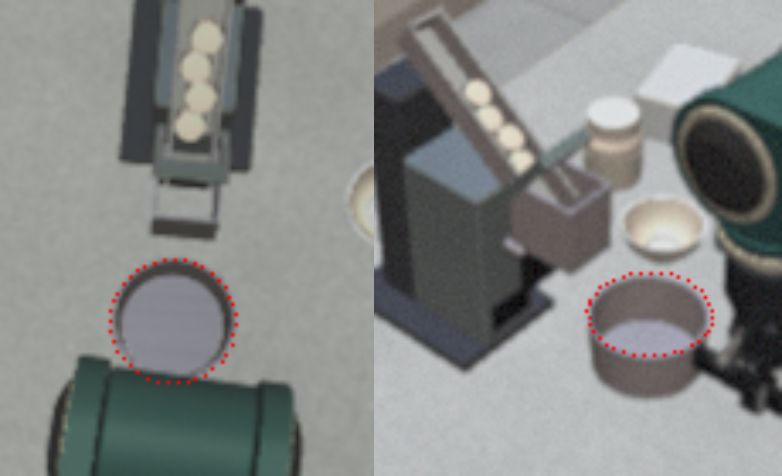

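The dish hangs level. Its rim matches the predicted circle in both views (top crop centre (172,320), side crop (650,315)), below and in front of the spout. Now push it in along tool x.

play_rows:
  steps:
    - [[0, 0, 0], [0.008, 0.001, 0], 0]
    - [[0, 0, 0], [0.02, 0.001, 0], 0]
    - [[0, 0, 0], [0.035, 0.001, 0], 0]
    - [[0, 0, 0], [0.05, 0.001, 0], 0]
    - [[0, 0, 0], [0.06, 0.001, 0], 0]
    - [[0, 0, 0], [0.068, 0.001, 0], 0]
    - [[0, 0, 0], [0.074, 0.001, 0], 0]
    - [[0, 0, 0], [0.08, 0.001, 0], 0]
    - [[0, 0, 0], [0.085, 0.001, 0], 0]
    - [[0, 0, 0], [0.09, 0.001, 0], 0]
    - [[0, 0, 0], [0.09, 0.001, 0], 0]
    - [[0, 0, 0], [0.09, 0.001, 0], 0]
    - [[0, 0, 0], [0.09, 0.001, 0], 0]
    - [[0, 0, 0], [0.09, 0.001, 0], 0]
    - [[0, 0, 0], [0.09, 0.001, 0], 0]
    - [[0, 0, 0], [0.09, 0.001, 0], 0]
    - [[0, 0, 0], [0.09, 0.001, 0], 0]
    - [[0, 0, 0], [0.09, 0.001, 0], 0]
    - [[0, 0, 0], [0.09, 0.001, 0], 0]
    - [[0, 0, 0], [0.09, 0.001, 0], 0]

```text
time: 8.12
tcp_pos: [0.4916, -0.0282, 0.1273]
tool_rot: [-180.0, -0.0, -3.7]
wrist_force: [-4.8, 0.9, -4.5]
width: 0.0104
grip_force: 97.3
```

```bash
python3 go.py 0.4905 -0.0275 0.1276 -3.7
python3 - <<'E'
from plant import robot, vision
from h import *
t=vision.read_camera("top"); s=vision.read_camera("side")
o=[cv2.resize(t["img"][60:200,220:330],None,fx=3.4,fy=3.4),cv2.resize(s["img"][90:230,190:310],None,fx=3.4,fy=3.4)]
cv2.imwrite("pics/push.png",np.hstack(o)[:,:,::-1])
E
```

```text
8.12 [ 0.4916 -0.0282  0.1273] [-180.     -0.     -3.71] F [-4.81  0.9  -4.47] w 0.0104
turn [-0.0, -0.0, -0.0002] shift [-0.0012, -0.0006, -0.0003]
```

View pics/push.png

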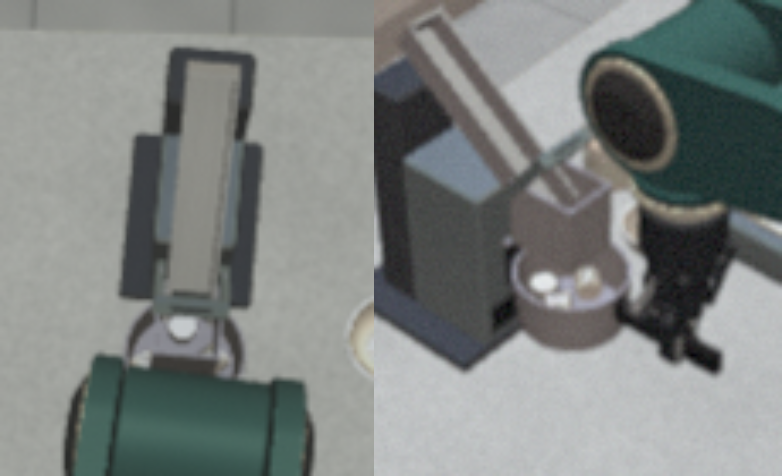

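The chute is empty and the caps lie in the dish (side crop (545,280)-(590,280)). Back out smoothly, then check the count.

play_rows:
  steps:
    - [[0, 0, 0], [-0.004, 0, 0], 0]
    - [[0, 0, 0], [-0.012, 0, 0], 0]
    - [[0, 0, 0], [-0.022, 0, 0], 0]
    - [[0, 0, 0], [-0.034, 0, 0], 0]
    - [[0, 0, 0], [-0.048, 0, 0], 0]
    - [[0, 0, 0], [-0.062, 0, 0], 0]
    - [[0, 0, 0], [-0.076, 0, 0], 0]
    - [[0, 0, 0], [-0.088, 0, 0], 0]
    - [[0, 0, 0], [-0.096, 0, 0], 0]
    - [[0, 0, 0], [-0.1, 0, 0], 0]
    - [[0, 0, 0], [-0.1, 0, 0], 0]
    - [[0, 0, 0], [-0.1, 0, 0], 0]

```text
time: 9.72
tcp_pos: [0.392, -0.0217, 0.1273]
tool_rot: [-180.0, 0.0, -3.7]
wrist_force: [0.1, -0.0, -2.7]
width: 0.0104
grip_force: 97.4
```

```bash
python3 go.py 0.4157 0.3347 0.1646 -3.7
python3 - <<'E'
from plant import robot, vision
from h import *
t=vision.read_camera("top"); s=vision.read_camera("side")
o=[cv2.resize(t["img"][100:240,220:330],None,fx=3.4,fy=3.4),cv2.resize(s["img"][110:250,190:310],None,fx=3.4,fy=3.4)]
cv2.imwrite("pics/back.png",np.hstack(o)[:,:,::-1])
E
```

```text
9.72 [ 0.392  -0.0217  0.1273] [-180.      0.     -3.71] F [ 0.08 -0.02 -2.65] w 0.0104
turn [-0.0, 0.0, -0.0002] shift [0.0005, -0.3572, -0.0373]
```

View pics/back.png

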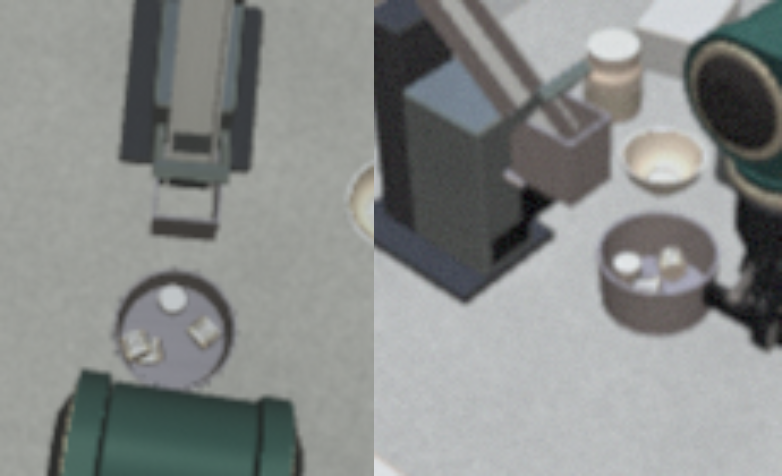

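All four caps are in the dish (top crop (172,298), (205,330), (137,345), (150,352)), none on the bench. Carry it to above the pan.

play_rows:
  steps:
    - [[0, 0, 0], [0, 0, -0.01], 0]
    - [[0, 0, 0], [0, -0.005, -0.022], 0]
    - [[0, 0, 0], [0, -0.015, -0.032], 0]
    - [[0, 0, 0], [0, -0.03, -0.037], 0]
    - [[0, 0, 0], [0, -0.05, -0.037], 0]
    - [[0, 0, 0], [0, -0.075, -0.037], 0]
    - [[0, 0, 0], [0, -0.1, -0.037], 0]
    - [[0, 0, 0], [0, -0.125, -0.037], 0]
    - [[0, 0, 0], [0, -0.15, -0.037], 0]
    - [[0, 0, 0], [0, -0.175, -0.037], 0]
    - [[0, 0, 0], [0, -0.2, -0.037], 0]
    - [[0, 0, 0], [0, -0.225, -0.037], 0]
    - [[0, 0, 0], [0, -0.25, -0.037], 0]
    - [[0, 0, 0], [0, -0.275, -0.037], 0]
    - [[0, 0, 0], [0, -0.3, -0.037], 0]
    - [[0, 0, 0], [0, -0.32, -0.037], 0]
    - [[0, 0, 0], [0, -0.337, -0.037], 0]
    - [[0, 0, 0], [0, -0.348, -0.037], 0]
    - [[0, 0, 0], [0, -0.355, -0.037], 0]
    - [[0, 0, 0], [0, -0.357, -0.037], 0]

```text
time: 12.32
tcp_pos: [0.415, 0.3346, 0.1643]
tool_rot: [180.0, 0.0, -3.7]
wrist_force: [-0.2, 0.7, -2.6]
width: 0.0106
grip_force: 97.5
```

play_rows:
  steps:
    - [[0, 0, 0], [0, 0, 0.005], 0]
    - [[0, 0, 0], [0, 0, 0.015], 0]
    - [[0, 0, 0], [0, 0, 0.025], 0]
    - [[0, 0, 0], [0, 0, 0.035], 0]
    - [[0, 0, 0], [0, 0, 0.042], 0]
    - [[0, 0, 0], [0, 0, 0.045], 0]
    - [[0, 0, 0], [0, 0, 0.045], 0]
    - [[0, 0, 0], [0, 0, 0.045], 0]

```text
time: 13.32
tcp_pos: [0.4151, 0.3347, 0.1197]
tool_rot: [-180.0, -0.0, -3.7]
wrist_force: [-0.5, 0.5, -3.0]
width: 0.0104
grip_force: 97.6
```

```bash
python3 go.py 0.4157 0.3347 0.1076 -3.7
python3 - <<'E'
from plant import robot, vision
from h import *
t=vision.read_camera("top"); s=vision.read_camera("side")
T=t["img"].copy(); S=s["img"].copy()
th=np.linspace(0,2*np.pi,40)
for r,z,col in((.054,.055+.075,(255,0,0)),(.068,.063,(0,255,0))):
  X=np.c_[.5355+r*np.cos(th),.327+r*np.sin(th),0*th+z]
  for im,c in((T,t),(S,s)):
    for q in proj(c,X): im[int(round(q[1])),int(round(q[0]))]=col
o=[cv2.resize(T[140:260,100:210],None,fx=3.4,fy=3.4),cv2.resize(S[200:320,130:250],None,fx=3.4,fy=3.4)]
cv2.imwrite("pics/pan.png",np.hstack(o)[:,:,::-1])
E
```

```text
13.32 [0.4151 0.3347 0.1197] [-1.7998e+02 -2.0000e-02 -3.7100e+00] F [-0.51  0.54 -3.02] w 0.0104
turn [-0.0004, -0.0004, -0.0002] shift [0.0006, -0.0001, 0.0121]
```

View pics/pan.png

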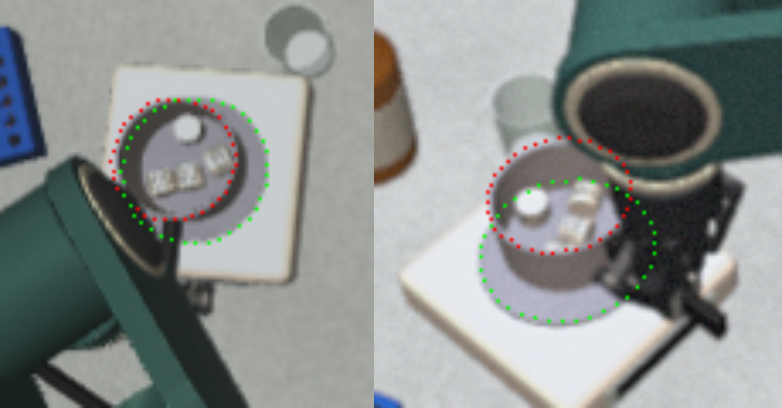

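The dish is upright over the pan with four caps in it. In the top crop the rim (118..245) looks a few mm right of the predicted circle (112..237), so I measure it before lowering.

Run:
```python
from plant import vision
from h import *
import scipy.optimize as so
t=vision.read_camera("top"); g=t["img"].astype(int).sum(2)/3
big=cv2.resize(t["img"][160:215,125:185],None,fx=10,fy=10,interpolation=cv2.INTER_CUBIC)
cv2.imwrite("pics/z.png",big[:,:,::-1])
for y in (182,187,192): print(y,g[y,128:182].astype(int).tolist())
for x in (150,156): print(x,g[162:212,x].astype(int).tolist())
```

```text
182 [169, 164, 170, 191, 199, 202, 184, 126, 60, 61, 61, 61, 60, 61, 68, 110, 143, 143, 145, 144, 143, 143, 144, 143, 141, 130, 113, 98, 119, 116, 123, 142, 143, 142, 142, 138, 132, 139, 129, 142, 134, 97, 67, 102, 142, 144, 144, 144, 142, 165, 203, 203, 203, 203]
187 [161, 161, 176, 195, 203, 198, 136, 54, 63, 62, 63, 62, 64, 84, 144, 144, 144, 144, 144, 145, 145, 145, 145, 146, 146, 145, 145, 146, 152, 148, 144, 146, 169, 200, 179, 158, 184, 178, 161, 163, 127, 126, 57, 58, 91, 142, 143, 143, 143, 140, 163, 204, 203, 203]
192 [36, 35, 38, 78, 141, 158, 178, 125, 66, 66, 66, 64, 65, 79, 146, 136, 165, 150, 191, 173, 152, 159, 110, 109, 127, 153, 156, 190, 154, 145, 157, 119, 120, 144, 142, 131, 129, 130, 144, 135, 102, 56, 57, 73, 117, 145, 145, 145, 144, 143, 162, 203, 203, 203]
150 [203, 204, 204, 204, 203, 203, 189, 141, 82, 64, 65, 65, 64, 94, 138, 152, 151, 146, 143, 143, 144, 145, 142, 143, 144, 145, 143, 142, 127, 116, 110, 118, 156, 143, 95, 122, 145, 146, 145, 145, 112, 121, 97, 47, 47, 47, 45, 44, 42, 38]
156 [202, 204, 204, 203, 203, 203, 182, 149, 106, 64, 67, 82, 165, 203, 203, 203, 203, 203, 186, 129, 119, 145, 143, 142, 144, 152, 161, 181, 191, 180, 154, 179, 144, 93, 128, 144, 143, 145, 145, 136, 138, 99, 80, 126, 142, 141, 142, 142, 161, 191]
```

View pics/z.png

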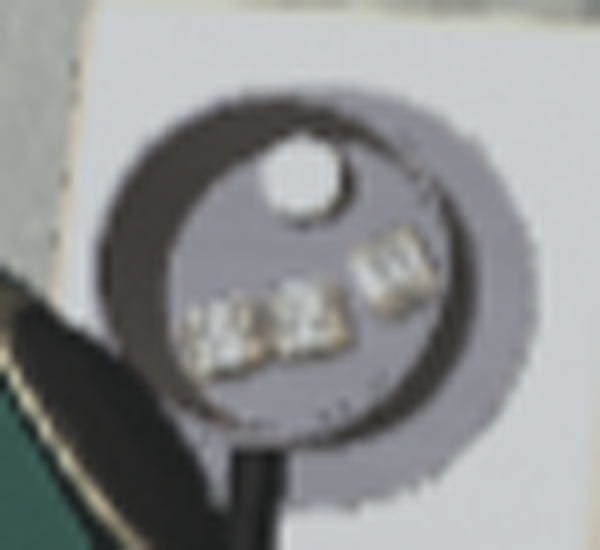

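Run:
```python
from plant import vision
from h import *
t=vision.read_camera("top")
print(plane(t,[[134.35,187],[170,187],[152.2,168.8],[152.2,203.5],[152.2,186.2]],.130).round(4))
print(plane(t,[[135.5,189.5],[178.2,189.5],[157,168.5],[157,210.3],[157,189.5]],.063).round(4))
```

```text
[[0.5325 0.3752 0.13  ]
 [0.5353 0.2688 0.13  ]
 [0.5889 0.3257 0.13  ]
 [0.4847 0.3185 0.13  ]
 [0.5363 0.322  0.13  ]]
[[0.5341 0.3947 0.063 ]
 [0.5378 0.2593 0.063 ]
 [0.6035 0.331  0.063 ]
 [0.4702 0.3221 0.063 ]
 [0.536  0.3265 0.063 ]]
```

The dish centre is at y=0.322 and the pan centre at y=0.3265. Shift 4.5 mm to the left, then lower slowly.

play_rows:
  steps:
    - [[0, 0, 0], [0, -0.002, 0], 0]
    - [[0, 0, 0], [0, -0.0045, 0], 0]
    - [[0, 0, 0], [0, -0.0045, 0.003], 0]
    - [[0, 0, 0], [0, -0.0045, 0.006], 0]
    - [[0, 0, 0], [0, -0.0045, 0.008], 0]
    - [[0, 0, 0], [0, -0.0045, 0.009], 0]
    - [[0, 0, 0], [0, -0.0045, 0.01], 0]
    - [[0, 0, 0], [0, -0.0045, 0.0105], 0]
    - [[0, 0, 0], [0, -0.0045, 0.011], 0]
    - [[0, 0, 0], [0, -0.0045, 0.011], 0]
    - [[0, 0, 0], [0, -0.0045, 0.011], 0]

```text
time: 14.9
tcp_pos: [0.4153, 0.339, 0.1084]
tool_rot: [-180.0, -0.0, -3.7]
wrist_force: [-0.0, 0.0, -1.7]
width: 0.0108
grip_force: 97.6
```

play_rows:
  steps:
    - [[0, 0, 0], [0, 0, 0.0005], 0]
    - [[0, 0, 0], [0, 0, 0.001], 0]
    - [[0, 0, 0], [0, 0, 0.001], 0]
    - [[0, 0, 0], [0, 0, 0.001], 0]

```text
time: 15.4
tcp_pos: [0.4153, 0.3392, 0.1077]
tool_rot: [-180.0, -0.0, -3.7]
wrist_force: [-3.9, 0.3, 5.6]
width: 0.0107
grip_force: 98.8
```

Contact is made (Fz went from -1.7 to +5.6 N). Ease off slightly and open gradually.

play_rows:
  steps:
    - [[0, 0, 0], [0, 0, -0.0005], 0]
    - [[0, 0, 0], [0, 0, -0.0005], 0]
    - [[0, 0, 0], [0, 0, -0.0005], 0.012]
    - [[0, 0, 0], [0, 0, -0.0005], 0.014]
    - [[0, 0, 0], [0, 0, -0.0005], 0.018]
    - [[0, 0, 0], [0, 0, -0.0005], 0.025]
    - [[0, 0, 0], [0, 0, -0.0005], 0.035]
    - [[0, 0, 0], [0, 0, -0.0005], 0.045]
    - [[0, 0, 0], [0, 0, -0.0005], 0.05]
    - [[0, 0, 0], [0, 0, -0.0005], 0.05]
  newtons: 30

```text
time: 16.65
tcp_pos: [0.4153, 0.339, 0.1078]
tool_rot: [180.0, -0.0, -3.7]
wrist_force: [-0.2, 0.2, 0.0]
width: 0.0497
grip_force: 0.0
```

play_rows:
  steps:
    - [[0, 0, 0], [0, 0, -0.01], 0.05]
    - [[0, 0, 0], [0, 0, -0.03], 0.05]
    - [[0, 0, 0], [0, 0, -0.06], 0.05]
    - [[0, 0, 0], [0, 0, -0.1], 0.05]
    - [[0, 0, 0], [0, 0, -0.15], 0.05]
    - [[0, 0, 0], [0, 0.03, -0.18], 0.05]
    - [[0, 0, 0], [0, 0.08, -0.18], 0.05]
    - [[0, 0, 0], [0, 0.13, -0.18], 0.05]
    - [[0, 0, 0], [0, 0.18, -0.18], 0.05]
    - [[0, 0, 0], [0, 0.23, -0.18], 0.05]
    - [[0, 0, 0], [0, 0.25, -0.18], 0.05]
    - [[0, 0, 0], [0, 0.25, -0.18], 0.05]
    - [[0, 0, 0], [0, 0.25, -0.18], 0.05]

```text
time: 18.27
tcp_pos: [0.3991, 0.09, 0.2886]
tool_rot: [-180.0, -0.1, -3.7]
wrist_force: [-0.5, 0.6, -1.1]
width: 0.0501
grip_force: 0.0
```

Run:
```python
from plant import vision,robot
from h import *
t=vision.read_camera("top"); s=vision.read_camera("side")
o=[cv2.resize(t["img"][130:260,90:210],None,fx=3.2,fy=3.2),cv2.resize(s["img"][180:310,120:240],None,fx=3.2,fy=3.2)]
cv2.imwrite("pics/end.png",np.hstack(o)[:,:,::-1]); print(robot.read_state()["wrist_force"])
```

```text
[-0.82084624  0.47938624 -1.48629025]
```

View pics/end.png

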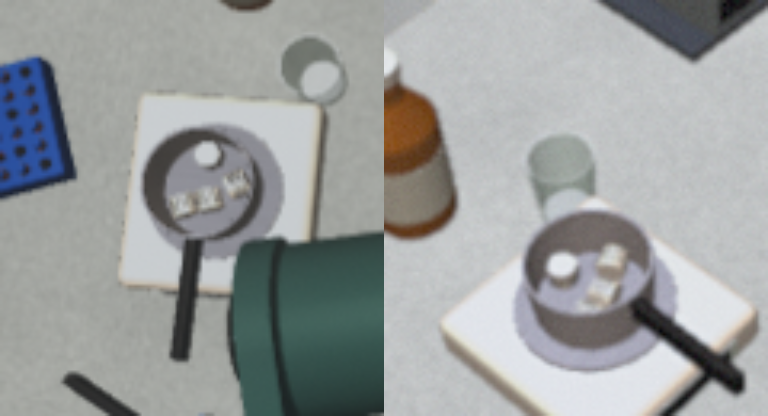

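The dish stands upright on the pan with the caps inside and is released. I check its centring in numbers.

Run:
```python
from plant import vision
from h import *
t=vision.read_camera("top"); s=vision.read_camera("side")
print(plane(t,[[152,187]],.118).round(4))
f=t["img"].astype(int).sum(2)/3; g=s["img"].astype(int).sum(2)/3
print(f[187,130:182].astype(int).tolist()); print(f[162:212,152].astype(int).tolist())
# side: foot and pan extents along rows
c=proj(s,[[.5363,.3267,.118],[.5363,.3267,.063]]); print(c)
y=int(c[0,1])+3
for y in (y,y+12): print(y,g[y,155:240].astype(int).tolist())
```

```text
[[0.5356 0.3261 0.118 ]]
[178, 196, 203, 200, 143, 65, 66, 65, 66, 65, 66, 88, 146, 146, 147, 147, 146, 148, 147, 146, 146, 147, 146, 146, 147, 146, 146, 145, 145, 157, 187, 181, 165, 172, 185, 181, 156, 128, 107, 87, 57, 72, 113, 145, 144, 143, 143, 141, 163, 204, 203, 203]
[204, 205, 205, 204, 204, 205, 201, 173, 108, 66, 66, 67, 100, 174, 204, 204, 204, 204, 198, 167, 142, 144, 144, 143, 146, 146, 150, 161, 160, 150, 148, 142, 157, 140, 129, 144, 146, 147, 146, 145, 148, 155, 104, 43, 46, 52, 56, 58, 79, 93]
[[184.28087348 259.28440249]
 [186.44482741 272.22167887]]
262 [200, 198, 197, 202, 215, 222, 228, 223, 171, 94, 70, 79, 80, 84, 90, 120, 190, 230, 231, 229, 228, 228, 231, 230, 220, 185, 169, 173, 173, 169, 164, 169, 183, 187, 194, 206, 206, 202, 185, 150, 127, 150, 158, 141, 117, 99, 98, 116, 156, 155, 168, 172, 194, 224, 228, 228, 228, 230, 226, 227, 218, 205, 193, 194, 190, 193, 193, 195, 196, 195, 198, 191, 191, 191, 197, 192, 196, 194, 193, 194, 198, 194, 192, 193, 195]
274 [228, 228, 228, 228, 228, 207, 176, 174, 175, 171, 149, 101, 104, 131, 157, 172, 174, 174, 174, 174, 174, 175, 174, 172, 174, 189, 190, 175, 160, 150, 151, 160, 166, 165, 178, 155, 124, 126, 146, 151, 141, 104, 68, 48, 38, 46, 40, 52, 78, 131, 166, 174, 179, 175, 174, 178, 201, 225, 230, 230, 226, 226, 228, 227, 228, 229, 228, 228, 227, 228, 226, 229, 226, 230, 227, 229, 225, 217, 208, 193, 192, 190, 183, 186, 191]
```

The dish is centred within about 1 mm of the pan centre (0.5356, 0.3261 against 0.536, 0.3265). Hand in.

```bash
python3 -c "
from plant import robot
print(robot.sign_off())"
```

```text
the job is handed in; nothing more can be done
None
```

I handed in the job at about 18 s of the 48 s allowed: the steel dish stands upright in the middle of the balance pan, released, with all four caps in it, no cap on the bench, and the beaker and bowl untouched.

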